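# Set the stock stop with the fold-out handwheel crank

## Robot

A 6-joint arm with a two-finger parallel gripper is mounted at the origin on the work surface. World frame = base frame: x ahead of the robot, y to its left, z up, the work surface at z = 0. Lengths are in mm, angles in rad, forces in N, time in s.
With the tool pointing down it reaches from about 300 to 775 mm from the base axis. Payload 14.6 kg.
Tool frame: the origin (TCP) lies at the very end of the fingers, on their centre line; the grasp point (between the pads) lies 19 mm behind it; z points along the fingers, y is the line along which they close (so a half turn about z gives the same grasp; the last joint's range is limited). The gripper opens to 94 mm and grips with 3 to 60 N. Pads are 16 mm wide; open, the fingers measure 119 mm over their backs; the gripper's body (75 mm by 177 mm) begins 78 mm behind the grasp point.
Start: joints at [1.073, 0.3, 1.521, -0, 1.321, -0.067], TCP at [229.675, 499.739, 205.446] pointing down, gripper open.
Joint ranges: [-3.03, 3.03], [-0.79, 2.21], [0.23, 2.52], [-1.04, 4.18], [0, 3.07], [-2.55, 2.55]. Speed limits (rad/s): [2.22, 2.22, 2.57, 3.14, 3.14, 3.14].

## Interface

Orientations are given as [roll, pitch, yaw] about the fixed x, y, z axes, in that order (R = Rz(yaw) Ry(pitch) Rx(roll)).
In Python, from cell import manip, camera, get_calibration gives the robot as it stands. The module is installed in compiled form; this text tells all that it offers.
- The arm moves only by the tool jog_arm, never from a script. Its argument "plan" is one flat list of numbers, 6 for each row, row after row: the shift along the world's x, y, z in m, then the turn, a rotation vector about the world's x, y, z in degrees. A call has 1 to 20 rows; each row is the pose to reach, as a shift and turn from the pose commanded when the call began; what a row does not reach only later rows make up. A row lasts 1/10 s, in which the tool goes at most 50 mm and 8.59 degrees, less where a joint would pass 70% of its speed; a pose out of reach is approached as far as the arm can. A call with a gripper value outside its range is refused whole. "claw" is the finger opening in m, from 0 to 0.094, set as the call begins (left out, the last holds). The fingers move at their own pace and stop on an object; "force" is the grip in N (left out, the last holds). Time passes only in rows, so rows that repeat a pose let the fingers close. It gives the time, the measured TCP pose, the force, the opening and the grip force at its end, in the units of the state.
- manip.read_state(): the state, without advancing time (a new reading comes with each control period).
- camera(name): name is "side" or "top" or "wrist"; returns (picture, depth): 480x640x3 uint8, red, green, blue; 480x640 float32, mm along the optical axis (not along the pixel's ray), 0 where there is no reading.
- get_calibration(name): a dict with "fx", "fy", "cx", "cy" (pixels), "origin" and "attitude" of the camera in the world. Camera axes: x right, y down, z forward; pixel columns grow to the right and rows downward; lengths in mm; the calibration is good to about 2 mm. A picture is of the moment at which its call begins: read the wrist's pose just before it. get_calibration takes no time and is no camera call; for the wrist camera it gives the pose at the moment of the call.
- manip.sign_off(): hands the job in; it is judged then, once.
The state is a dict: "clock": time; "joints": joint angles; "qd": joint speeds; "effort": joint torques, N m; "eef_pos": TCP position; "eef_rot": TCP orientation; "wrist_force": force on the tool from outside, world axes, zero at the start; "moment": the same for the moment, N m; "finger_gap": finger opening in mm; "finger_force": force on a finger pad.
Only numpy, scipy, OpenCV 4.12 (cv2) and the standard library are available. Lean on these libraries where they do the work, as an engineer would, in place of code of your own. Each camera call takes 0.05 s, during which the arm holds its last target. There are 200 camera calls.

## Task

Swing the handwheel's folded red handle fully upright, then crank the wheel until the stock stop's white pointer stands over the middle of the yellow clip, and pause there a moment. Then fold the handle back down flat across the wheel and let go. Move the stop only with the crank, and leave the hammer, oil can and steel billet alone.

Things in the scene. Friction and masses are not known exactly. Their poses are not given: they have to be found in the camera images.
- wheel_hub (a point): Centre of the aluminium handwheel, on its vertical axis, 108 mm above the bench, at the rim's mid-height. Wheel 190 mm across; rim bar 18 mm thick; hub 40 mm across, its top 12 mm above this point; three 14 mm spokes. The wheel sits on one end of a fixed green cast base, 200 x 470 mm, 30 mm thick. It turns stiffly (about 3 N at the handle) and stays where left. Turns with the wheel.
- handle_pivot (a point): Cross-pin on which the red handle folds, between two steel ears (together 30 mm wide, 22 mm long, tops 45 mm above wheel_hub): 80 mm from the wheel's axis, 36 mm higher than wheel_hub. The pin is level and at right angles to the radius. Turns with the wheel.
- handle_grip (a point): Point on the handle's centre line, 65 mm from the pivot. The handle reaches 94 mm from the pivot; its red sleeve, 24 mm thick from 34 to 88 mm out, spins freely about the handle's length, so a gripper holding it upright can keep its heading while cranking. Folded, it lies level from the pivot to just past the hub, centre line 27 mm above the rim's top; it swings up to stand over the pivot.
- fold_handle (a joint): Fold angle of the red handle: 0 = flat across the wheel (stop), 1.57 = upright (stop). Friction holds it at any angle; about 2 N at the grip moves it.
- handwheel (a joint): Angle of the handwheel, growing clockwise seen from above; 0 near the middle of its travel, stops at -11 and +11. Each radian clockwise moves the stop and pointer 8 mm away from the handwheel (50 mm a turn); anticlockwise brings them nearer.
- pointer_tip (a point): Underside of the white pointer (5 mm wide bar) near its tip, on the sliding stop (steel block with an upright red blade), 66 mm above the bench. It travels in a straight line along the scale rail.
- yellow_clip_top (a point): Centre of the top of the yellow clip, the wanted setting: fixed on the scale rail, 58 mm above the bench, 16 mm wide along the rail, 34 mm across it. Its y axis runs along the rail, away from the handwheel; the pointer passes 8 mm above it and is right when level with this point along y. It may be on either side of the pointer.
- blue_clip_top (a point): The same point of the blue clip, another job's setting, on the rail on the other side of the pointer. Fixed; not wanted.
- hammer_grip (a point): Bystander: hand hammer 300 mm long lying on the bench; this point is on its handle.
- oil_can_mid (a point): Bystander: green can, 68 mm across, 140 mm high, standing; its centre.
- billet_mid (a point): Bystander: steel block 60 x 130 x 45 mm; its centre.
- carriage: The sliding stop itself: steel block and red blade, 117 mm high over the bench, geared to the handwheel. Its origin is on the bench plane under the sliding block. Not to be pushed.

How it is judged (in metres and radians):
On the way, in this order (a step that is already met when the one before it is completed fails the run):
1. the handle is swung out upright (over 1.35 rad) before the stop has moved 8 mm (value of joint fold_handle above 1.35 rad and distance of pointer_tip from where it was at the start of the episode below 0.008 m), for 0.2 s.
2. with the handle out, the wheel is cranked until the pointer stands over the yellow clip (within 7 mm of its middle) (y of pointer_tip in the frame of yellow_clip_top between -0.007 and 0.007 m and value of joint fold_handle above 1.2 rad), for 0.3 s.
3. the handle is folded back flat (under 0.2 rad) with the pointer still over the yellow clip (y of pointer_tip in the frame of yellow_clip_top between -0.007 and 0.007 m and value of joint fold_handle below 0.2 rad), for 0.2 s.
At the end, for the whole second after the job is handed in: The pointer is within 7 mm of the yellow clip's middle along the rail, the handle is folded to under 0.2 rad, the stop is at rest, and nothing is touched (all of step 3 and linear speed of carriage below 0.005 m/s).
It fails at once if the stop is pushed directly by the robot (over 3 N) (contact force between any of the arm, the fingers and carriage above 3 N).
It fails at once if a bystander is moved more than 20 mm (distance of any of hammer_grip, oil_can_mid, billet_mid from where it was at the start of the episode above 0.02 m).
It also fails if it takes over 72 s, if anything falls off the work surface, if the arm or the gripper's body presses on something with over 40 N, if the wrist force passes 120 N, or if a joint passes its speed limit or range.

## Working session

There is one attempt and no reset: what is moved stays moved. The work goes in short steps, Python scripts to look and compute and a tool call to move; the robot and the scene stay as the last step left them, time stands still between calls to the robot, and variables do not carry over. Pictures are saved under pics/ and viewed, at most 10 in all, crops included, and the job is handed in when it is done.

Besides the shell and the picture viewer there is one more tool, called after "Request:" as name(argument=value, ...), one argument or row to a line, values as JSON. jog_arm: Moves the arm, as the interface text tells. Its arguments: {"type":"object","properties":{"plan":{"type":"array"},"claw":{"type":"number"},"force":{"type":"number"}},"required":["plan"]}

```bash
mkdir -p pics; cat > h.py <<'E'
import numpy as np, cv2
from scipy.spatial.transform import Rotation as R
from cell import manip, camera, get_calibration
def rot(a):
    a=np.array(a,float)
    return a if a.shape==(3,3) else (R.from_quat(a).as_matrix() if a.size==4 else R.from_euler('xyz',a).as_matrix())
def grab(n):
    c=get_calibration(n); p,d=camera(n); return p,d,c
def cloud(d,c):
    v,u=np.mgrid[0:480,0:640]
    P=np.stack([(u-c['cx'])/c['fx']*d,(v-c['cy'])/c['fy']*d,d],-1)
    return P@rot(c['attitude']).T+np.array(c['origin'])
def ray(c,u,v,z):
    r=rot(c['attitude'])@np.array([(u-c['cx'])/c['fx'],(v-c['cy'])/c['fy'],1]); o=np.array(c['origin'])
    return o+r*(z-o[2])/r[2]
def save(n,p): cv2.imwrite('pics/'+n+'.png',p[...,::-1])
E
python3 - <<'E'
from h import *
for n in('top','side'):
    p,d,c=grab(n); save(n+'0',p); print(n,c); np.savez('pics/'+n+'0.npz',p=p,d=d)
print(manip.read_state())
E
```

```text
top {'fx': 458.11159711964814, 'fy': 458.11159711964814, 'cx': 315.63269338177713, 'cy': 240.58483224311826, 'origin': array([ 498.36067527,  -21.61013157, 1187.18849006]), 'attitude': array([-3.08415288, -0.00466548, -1.54501751])}
side {'fx': 599.4533768848015, 'fy': 599.4533768848015, 'cx': 328.6872154708664, 'cy': 226.42990454592206, 'origin': array([ 490.65405722, 1164.30209107,  862.03419216]), 'attitude': array([-2.14272632, -0.01473663, -3.04541869])}
{'clock': 0.1, 'joints': array([ 1.07340833e+00,  3.00373078e-01,  1.52152884e+00, -3.83816059e-05,
        1.32071359e+00, -6.65986737e-02]), 'qd': array([-0.00133467, -0.00014163, -0.00188912,  0.00065885,  0.00225642,
        0.0022474 ]), 'effort': array([-1.08309981e-03, -5.32653451e+01, -3.53278756e+01,  7.08542042e-02,
        2.35173589e-02, -2.73490951e-05]), 'eef_pos': array([229.56799152, 499.53002902, 204.96220172]), 'eef_rot': array([-3.14056959e+00, -3.09751818e-05,  2.71081283e+00]), 'wrist_force': array([ 0.52335443,  0.60578936, -0.41832654]), 'moment': array([-0.00730775, -0.04798926,  0.01422592]), 'finger_force': 0.0, 'finger_gap': 93.71610999727021}
```

View pics/top0.png

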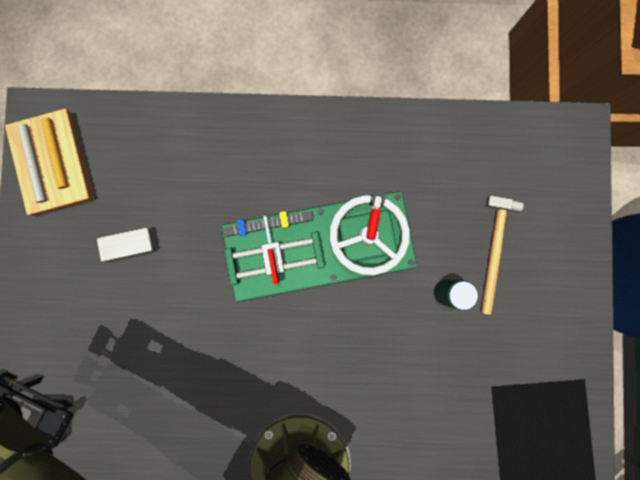

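View pics/side0.png

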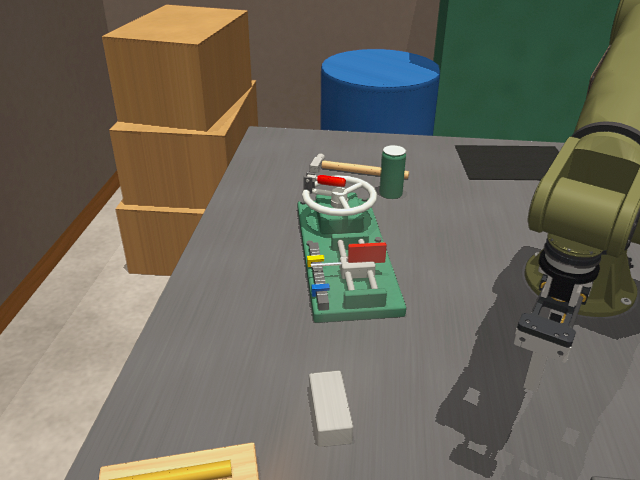

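The top view shows the wheel at about (370,235), the handle pivot at (377,202), the yellow clip at (284,219), the pointer tip at (266,220) and the blue clip at (241,227). The can is at (460,295) and the hammer is to the right. The side view agrees.

```bash
cat >> h.py <<'E'
def cen(m,box):
    u0,v0,u1,v1=box; k=np.zeros(m.shape,bool); k[v0:v1,u0:u1]=1
    v,u=np.nonzero(m&k); return u.mean(),v.mean(),len(u)
def masks(p):
    h=cv2.cvtColor(p,cv2.COLOR_RGB2HSV).astype(int); H,S,V=h[...,0],h[...,1],h[...,2]
    return dict(red=((H<8)|(H>172))&(S>150)&(V>90),yel=(abs(H-28)<6)&(S>150)&(V>100),blu=(abs(H-110)<12)&(S>130)&(V>80),wht=(S<45)&(V>170))
E
python3 - <<'E'
from h import *
p=np.load('pics/top0.npz'); c=get_calibration('top'); d=p['d'];p=p['p']; m=masks(p)
W=m['wht'].astype(np.uint8); n,l,s,ce=cv2.connectedComponentsWithStats(W[180:290,320:420])
i=1+np.argmax(s[1:,4]); cs,_=cv2.findContours((l==i).astype(np.uint8),cv2.RETR_EXTERNAL,cv2.CHAIN_APPROX_NONE)
k=max(cs,key=len); hull=cv2.convexHull(k); e=cv2.fitEllipse(hull); print(e)
print('hub(rim z112)',ray(c,e[0][0]+320,e[0][1]+180,112))
for n,b,z in(('red',(360,190,390,245),144),('yel',(270,205,295,235),58),('blu',(230,215,250,240),58),('red',(262,240,285,290),117)):
    q=cen(m[n],b); print(n,q,ray(c,q[0],q[1],z))
v,u=np.nonzero(m['red'][190:245,360:390]); print('handle ends',v.min()+190,v.max()+190)
print('ptr',[(vv,cen(m['wht'],(258,vv,276,vv+1))) for vv in range(214,245,4)])
P=cloud(d,c)
for b in((360,190,390,245),(258,212,276,226)):
    q=P[b[1]:b[3],b[0]:b[2]]; print(np.nanmax(q[...,2]))
# ear block: gray pixels high z
k=(P[...,2]>138)&(d>0); k[:, :355]=0;k[:,395:]=0;k[:180]=0;k[250:]=0
v,u=np.nonzero(k); print('high',u.mean(),v.mean(),len(u),u.min(),u.max(),v.min(),v.max())
# side yellow, pointer
s=np.load('pics/side0.npz')['p'];cs=get_calibration('side');ms=masks(s)
for n,b,z in(('yel',(300,250,330,270),58),('blu',(305,280,335,300),58),('red',(312,170,350,190),144)):
    q=cen(ms[n],b); print('side',n,q,ray(cs,q[0],q[1],z))
cv2.imwrite('pics/crop0.png',cv2.resize(np.hstack([p[185:305,215:425],]),None,fx=3.8,fy=3.8,interpolation=cv2.INTER_CUBIC)[...,::-1])
E
```

```text
((49.220115661621094, 54.75724792480469), (79.62702941894531, 80.26081848144531), 103.408447265625)
hub(rim z112) [ 577.31766716 -150.77563983  112.        ]
red (np.float64(372.9710144927536), np.float64(223.28623188405797), 276) [ 601.48722701 -155.01120947  144.        ]
yel (np.float64(283.7647058823529), np.float64(218.94117647058823), 102) [614.98965852  55.02406854  58.        ]
blu (np.float64(241.3684210526316), np.float64(227.14912280701753), 114) [591.87457581 159.12120263  58.        ]
red (np.float64(272.819209039548), np.float64(266.6214689265537), 177) [496.62894795  73.19737261 117.        ]
handle ends 209 238
ptr [(214, (np.float64(nan), np.float64(nan), 0)), (218, (np.float64(265.0), np.float64(218.0), 3)), (222, (np.float64(265.5), np.float64(222.0), 4)), (226, (np.float64(266.0), np.float64(226.0), 3)), (230, (np.float64(267.0), np.float64(230.0), 3)), (234, (np.float64(268.0), np.float64(234.0), 3)), (238, (np.float64(268.5), np.float64(238.0), 2)), (242, (np.float64(271.25), np.float64(242.0), 4))]
1187.1884900570708
1187.1884900570708
high 374.1525423728813 216.41101694915255 472 366 385 194 239
side yel (np.float64(314.152), np.float64(258.912), 125) [618.63542847  60.12203754  58.        ]
side blu (np.float64(318.53284671532845), np.float64(288.02919708029196), 137) [597.01786025 164.29479721  58.        ]
side red (np.float64(330.952), np.float64(180.292), 250) [ 602.17171124 -161.16597918  144.        ]h.py:19: RuntimeWarning: Mean of empty slice.
  v,u=np.nonzero(m&k); return u.mean(),v.mean(),len(u)
  ret = ret.dtype.type(ret / rcount)
```

View pics/crop0.png

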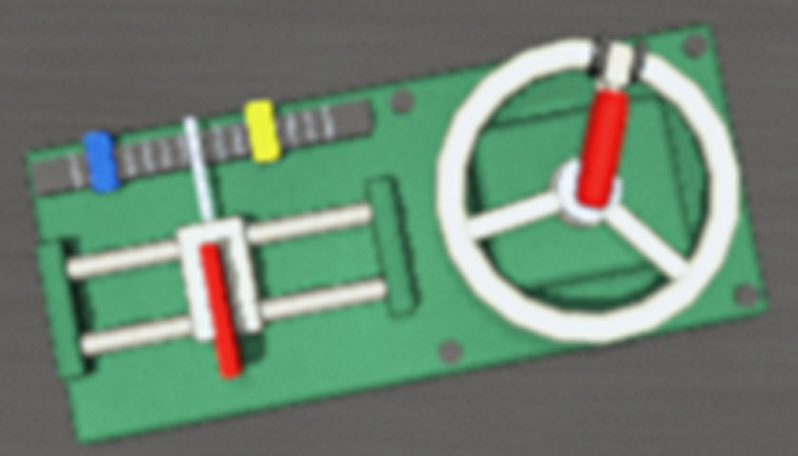

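The crop shows the pointer about 45 mm on the far side of the yellow clip, so roughly 0.9 turn anticlockwise is needed. The handle pivot lies towards +x from the hub. I'm moving above the folded handle for a near look.

Request:
jog_arm(
  plan=[0.05,-0.1,0.06,0,0,5,0.1,-0.2,0.095,0,0,10,0.367,-0.654,0.095,0,0,14.7,0.367,-0.654,0.095,0,0,14.7,0.367,-0.654,0.095,0,0,14.7,0.367,-0.654,0.095,0,0,14.7,0.367,-0.654,0.095,0,0,14.7,0.367,-0.654,0.095,0,0,14.7,0.367,-0.654,0.095,0,0,14.7,0.367,-0.654,0.095,0,0,14.7,0.367,-0.654,0.095,0,0,14.7,0.367,-0.654,0.095,0,0,14.7,0.367,-0.654,0.095,0,0,14.7,0.367,-0.654,0.095,0,0,14.7,0.367,-0.654,0.095,0,0,14.7,0.367,-0.654,0.095,0,0,14.7,0.367,-0.654,0.095,0,0,14.7,0.367,-0.654,0.095,0,0,14.7,0.367,-0.654,0.095,0,0,14.7,0.367,-0.654,0.095,0,0,14.7],
  claw=0.094,
)

```text
clock: 2.1
eef_pos: [596.4, -153.0, 301.0]
eef_rot: [-3.142, 0.001, 2.969]
wrist_force: [-1.0, 0.5, -0.6]
finger_gap: 93.8
finger_force: 0.0
```

```bash
python3 - <<'E'
from h import *
s=manip.read_state(); print(s['clock'],s['eef_pos'],s['eef_rot'],s['joints'])
p,d,c=grab('wrist'); save('w1',p); np.savez('pics/w1.npz',p=p,d=d,**{k:np.array(v) for k,v in c.items()}); print(c)
P=cloud(d,c); m=masks(p)['red']&(d>0)
q=P[m]; q=q[q[:,2]>100]; print('red',len(q),q.mean(0),q.min(0),q.max(0))
E
```

```text
2.1 [ 596.44832379 -153.01399789  300.98330048] [-3.14155279e+00  6.71839984e-04  2.96880925e+00] [-3.10623006e-01  4.04308446e-01  1.16353965e+00  5.28295698e-05
  1.57307361e+00 -1.70863577e+00]
{'fx': 341.24332723886005, 'fy': 341.24332723886005, 'cx': 315.40347134436047, 'cy': 239.19470438073705, 'origin': array([ 519.67139538, -139.5131952 ,  479.59731921]), 'attitude': array([2.87239620e+00, 6.05945603e-04, 1.39839996e+00])}
red 2730 [549.14789181 -50.12346193 135.3307794 ] [ 457.32068896 -171.2892562   100.0312135 ] [635.38173621  84.45592957 157.89821303]
```

View pics/w1.png

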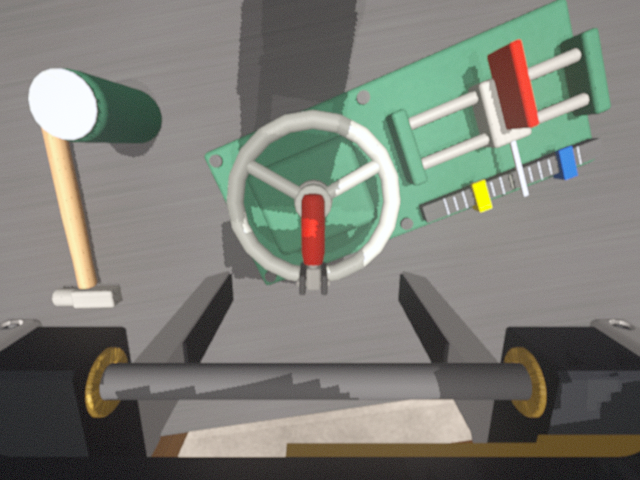

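The wrist view shows the handle at (313,230) centred between the fingers, with the ears at (314,278). The yellow clip is at (482,196), the pointer tip at (524,193) and the blue clip at (567,163).

```bash
cat >> h.py <<'E'
def rail(p,c,yb,bb,pb):
    """signed pointer offset from the yellow clip along the rail (+ away from wheel)"""
    m=masks(p); Y=ray(c,*cen(m['yel'],yb)[:2],56); B=ray(c,*cen(m['blu'],bb)[:2],56)
    u0,v0,u1,v1=pb; k=np.zeros(m['wht'].shape,bool); k[v0:v1,u0:u1]=1
    v,u=np.nonzero(k&masks(p)['wht']); Q=np.array([ray(c,a,b,69) for a,b in zip(u,v)])
    e=(B-Y)[:2]; L=np.linalg.norm(e); e/=L; n=np.array([-e[1],e[0]])
    a=(Q[:,:2]-Y[:2])@e; t=(Q[:,:2]-Y[:2])@n
    return Y,B,L,e,a,t
E
python3 - <<'E'
from h import *
z=np.load('pics/w1.npz'); p,d=z['p'],z['d']; c={k:z[k] for k in('fx','fy','cx','cy','origin','attitude')}
P=cloud(d,c); m=masks(p)
k=m['red']&(d>0); k[:,:280]=0;k[:,350:]=0; q=P[k]; print('sleeve',len(q),q.mean(0),q.min(0),q.max(0))
s=q[q[:,2]>145][:,:2]; w,V=np.linalg.eigh(np.cov(s.T)); a=V[:,1]; a*=np.sign(a[0]); print('axis',a,np.degrees(np.arctan2(a[1],a[0])), 'extent',((s-s.mean(0))@a).min(),((s-s.mean(0))@a).max(),s.mean(0))
# rim: points with z 110-119 around hub
h=np.array([577,-151]); r=np.linalg.norm(P[...,:2]-h,axis=-1); k=(P[...,2]>112)&(P[...,2]<120)&(r>75)&(r<105)
# image ring centre: circle LSQ on outer contour points at z~112
q=P[k]; A=np.c_[2*q[:,:2],np.ones(len(q))]; b=(q[:,:2]**2).sum(1); x=np.linalg.lstsq(A,b,rcond=None)[0]; print('rim centre',x[:2],np.sqrt(x[2]+x[0]**2+x[1]**2),len(q),q[:,2].max())
Y,B,L,e,a,t=rail(p,c,(465,175,500,220),(550,140,585,185),(505,140,535,200))
print(Y,B,L,e); 
for lo in range(-60,60,8):
    j=(t>=lo)&(t<lo+8)
    if j.sum()>3: print(lo,j.sum(),round(a[j].mean(),1),round(a[j].min(),1),round(a[j].max(),1))
E
```

```text
sleeve 1449 [ 598.25997434 -156.32533598  153.7589787 ] [ 564.04798924 -171.2892562   146.8113304 ] [ 635.38173621 -141.59416474  157.89821303]
axis [ 0.98592543 -0.16718564] -9.624226378397166 extent -33.926273225366764 36.70407006552035 [ 598.25997434 -156.32533598]
rim centre [ 577.99855068 -152.55673676] 84.82168970092997 6695 119.97681633786124
[614.86445706  52.78308661  56.        ] [591.64052504 157.27448234  56.        ] 107.04112667281771 [-0.2169627   0.97617989]
-20 23 45.1 41.8 48.2
-12 41 45.2 41.5 48.7
-4 60 46.8 22.3 57.2
4 64 48.0 32.5 57.2
12 52 47.4 41.8 57.1
20 41 45.2 41.8 48.6
28 42 45.3 41.8 48.6
36 43 45.2 41.8 48.6
44 47 44.9 37.3 49.1
52 29 40.7 36.2 48.0
```

Request:
jog_arm(
  plan=[0,-0.0025,-0.03,0,0,0,0,-0.0025,-0.06,0,0,0,0,-0.0025,-0.09,0,0,0,0,-0.0025,-0.115,0,0,0,0,-0.0025,-0.135,0,0,0,0,-0.0025,-0.15,0,0,0,0,-0.0025,-0.162,0,0,0,0,-0.0025,-0.17,0,0,0,0,-0.0025,-0.174,0,0,0,0,-0.0025,-0.174,0,0,0],
  claw=0.094,
)

```text
clock: 3.15
eef_pos: [596.7, -156.7, 126.4]
eef_rot: [3.142, 0.0, 2.967]
wrist_force: [0.5, 0.4, 0.2]
finger_gap: 94.1
finger_force: 0.0
```

Request:
jog_arm(
  plan=[0,0,0,0,0,0,0,0,0,0,0,0,0,0,0,0,0,0,0,0,0,0,0,0,0,0,0,0,0,0,0,0,0,0,0,0,0,0,0,0,0,0,0,0,0,0,0,0],
  claw=0.015,
  force=8,
)

```text
clock: 3.95
eef_pos: [596.7, -156.8, 126.4]
eef_rot: [3.142, -0.0, 2.967]
wrist_force: [-0.1, -0.9, -0.3]
finger_gap: 33.4
finger_force: 0.0
```

Request:
jog_arm(
  plan=[0,0,0,0,0,0,0,0,0,0,0,0,0,0,0,0,0,0,0,0,0,0,0,0],
  claw=0.015,
  force=8,
)

```text
clock: 4.35
eef_pos: [596.7, -156.4, 126.4]
eef_rot: [3.141, -0.0, 2.968]
wrist_force: [0.9, 4.6, 1.0]
finger_gap: 23.5
finger_force: 8.0
```

Request:
jog_arm(
  plan=[0.0002,0,0.0053,0,0,0,0.0009,-0.0002,0.0106,0,0,0,0.0021,-0.0004,0.0158,0,0,0,0.0036,-0.0006,0.0209,0,0,0,0.0056,-0.001,0.0258,0,0,0,0.0081,-0.0014,0.0305,0,0,0],
)

```text
clock: 4.95
eef_pos: [604.7, -157.9, 157.4]
eef_rot: [3.141, -0.001, 2.967]
wrist_force: [0.0, 5.8, -2.7]
finger_gap: 23.7
finger_force: 8.0
```

Request:
jog_arm(
  plan=[0.0027,-0.0004,0.0045,0,0,0,0.006,-0.001,0.0087,0,0,0,0.0095,-0.0016,0.0126,0,0,0,0.0134,-0.0022,0.0162,0,0,0,0.0175,-0.0029,0.0195,0,0,0,0.022,-0.0037,0.0223,0,0,0,0.0266,-0.0045,0.0248,0,0,0,0.0314,-0.0053,0.0268,0,0,0,0.0365,-0.0061,0.0284,0,0,0,0.0416,-0.007,0.0296,0,0,0,0.0468,-0.0079,0.0303,0,0,0,0.052,-0.0088,0.0305,0,0,0,0.054,-0.0091,0.0305,0,0,0,0.054,-0.0091,0.0305,0,0,0,0.054,-0.0091,0.0305,0,0,0],
)

```text
clock: 6.45
eef_pos: [659.4, -167.6, 188.2]
eef_rot: [-3.141, 0.002, 2.967]
wrist_force: [0.7, 2.1, 4.9]
finger_gap: 23.8
finger_force: 8.0
```

```bash
python3 - <<'E'
from h import *
p,d,c=grab('wrist'); save('w2',p); s=manip.read_state(); print(s['clock'],s['eef_pos'],s['wrist_force'],s['finger_gap'],s['finger_force'])
p2,_,_=grab('side'); save('s2',p2)
cv2.imwrite('pics/c2.png',np.hstack([cv2.resize(p,(400,300)),cv2.resize(p2[100:280,250:490],(400,300))])[...,::-1])
E
```

```text
6.5 [ 659.3663633  -167.5317845   188.19374031] [0.72777079 1.63864844 5.40577586] 23.885703251198635 8.00669657997787
```

View pics/c2.png

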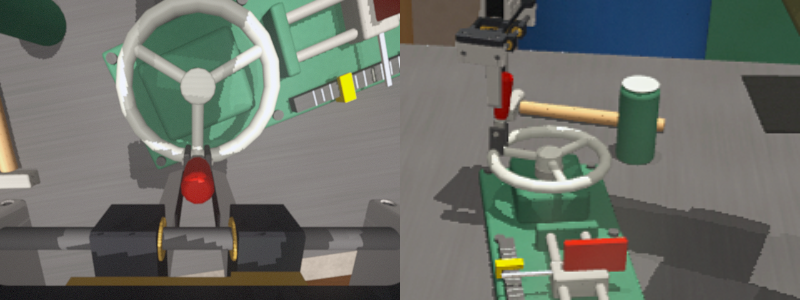

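The handle is upright in the grip at (197,180) in the wrist view, and the side view agrees. Next I'm working out the crank circle.

```bash
cat >> h.py <<'E'
def circ(t0,t1,n,r=81.5,hub=(578,-152.5),start=None,r0=None):
    s=np.array(start if start is not None else manip.read_state()['eef_pos'][:2])
    t=np.radians(np.linspace(t0,t1,n+1)[1:]); q=np.array(hub)+r*np.c_[np.cos(t),np.sin(t)]
    return (q-s)/1000
E
python3 - <<'E'
from h import *
s=(659.2,-167.3)
for a,b,n in((-10,50,10),(50,162,16),(162,295,19)):
    q=circ(a,b,n,start=s); print(*[f"{x:.4f}, {y:.4f}, 0, 0, 0, 0," for x,y in q]); s=q[-1]*1000+s
E
```

```text
0.0001, 0.0091, 0, 0, 0, 0, 0.0003, 0.0176, 0, 0, 0, 0, -0.0005, 0.0261, 0, 0, 0, 0, -0.0021, 0.0345, 0, 0, 0, 0, -0.0046, 0.0427, 0, 0, 0, 0, -0.0079, 0.0505, 0, 0, 0, 0, -0.0121, 0.0580, 0, 0, 0, 0, -0.0170, 0.0650, 0, 0, 0, 0, -0.0226, 0.0714, 0, 0, 0, 0, -0.0288, 0.0772, 0, 0, 0, 0,
-0.0080, 0.0059, 0, 0, 0, 0, -0.0167, 0.0108, 0, 0, 0, 0, -0.0259, 0.0146, 0, 0, 0, 0, -0.0354, 0.0173, 0, 0, 0, 0, -0.0453, 0.0188, 0, 0, 0, 0, -0.0552, 0.0190, 0, 0, 0, 0, -0.0651, 0.0181, 0, 0, 0, 0, -0.0749, 0.0159, 0, 0, 0, 0, -0.0842, 0.0126, 0, 0, 0, 0, -0.0931, 0.0081, 0, 0, 0, 0, -0.1014, 0.0027, 0, 0, 0, 0, -0.1090, -0.0038, 0, 0, 0, 0, -0.1157, -0.0111, 0, 0, 0, 0, -0.1215, -0.0192, 0, 0, 0, 0, -0.1263, -0.0280, 0, 0, 0, 0, -0.1299, -0.0372, 0, 0, 0, 0,
-0.0025, -0.0096, 0, 0, 0, 0, -0.0038, -0.0195, 0, 0, 0, 0, -0.0039, -0.0295, 0, 0, 0, 0, -0.0028, -0.0393, 0, 0, 0, 0, -0.0004, -0.0490, 0, 0, 0, 0, 0.0031, -0.0583, 0, 0, 0, 0, 0.0077, -0.0672, 0, 0, 0, 0, 0.0133, -0.0754, 0, 0, 0, 0, 0.0199, -0.0828, 0, 0, 0, 0, 0.0273, -0.0894, 0, 0, 0, 0, 0.0355, -0.0950, 0, 0, 0, 0, 0.0444, -0.0996, 0, 0, 0, 0, 0.0537, -0.1031, 0, 0, 0, 0, 0.0634, -0.1054, 0, 0, 0, 0, 0.0732, -0.1066, 0, 0, 0, 0, 0.0832, -0.1065, 0, 0, 0, 0, 0.0931, -0.1052, 0, 0, 0, 0, 0.1027, -0.1027, 0, 0, 0, 0, 0.1120, -0.0990, 0, 0, 0, 0,
```

Request:
jog_arm(
  plan=[0,0,0,0,0,0,0,0.004,0,0,0,0,0.0001,0.0091,0,0,0,0,0.0003,0.0176,0,0,0,0,-0.0005,0.0261,0,0,0,0,-0.0021,0.0345,0,0,0,0,-0.0046,0.0427,0,0,0,0,-0.0079,0.0505,0,0,0,0,-0.0121,0.058,0,0,0,0,-0.017,0.065,0,0,0,0,-0.0226,0.0714,0,0,0,0,-0.0288,0.0772,0,0,0,0,-0.0288,0.0772,0,0,0,0],
  force=20,
  claw=0.015,
)

```text
clock: 7.85
eef_pos: [630.0, -88.4, 187.9]
eef_rot: [3.14, 0.001, 2.968]
wrist_force: [1.3, 8.0, 5.4]
finger_gap: 23.1
finger_force: 19.7
```

```bash
python3 - <<'E'
from h import *
st=manip.read_state(); s=st['eef_pos'][:2]; print(st['wrist_force'],s)
for a,b,n in((50,162,16),(162,295,19)):
    q=circ(a,b,n,start=s,r=82,hub=(578,-151.5)); print(*[f"{x:.4f}, {y:.4f}, 0, 0, 0, 0," for x,y in q]); s=q[-1]*1000+s
E
```

```text
[1.33904929 8.03620174 5.3513386 ] [629.99846157 -88.38348184]
-0.0073, 0.0057, 0, 0, 0, 0, -0.0161, 0.0106, 0, 0, 0, 0, -0.0253, 0.0144, 0, 0, 0, 0, -0.0349, 0.0171, 0, 0, 0, 0, -0.0449, 0.0186, 0, 0, 0, 0, -0.0549, 0.0188, 0, 0, 0, 0, -0.0648, 0.0179, 0, 0, 0, 0, -0.0746, 0.0157, 0, 0, 0, 0, -0.0840, 0.0124, 0, 0, 0, 0, -0.0930, 0.0079, 0, 0, 0, 0, -0.1013, 0.0024, 0, 0, 0, 0, -0.1090, -0.0041, 0, 0, 0, 0, -0.1157, -0.0115, 0, 0, 0, 0, -0.1215, -0.0197, 0, 0, 0, 0, -0.1263, -0.0285, 0, 0, 0, 0, -0.1300, -0.0378, 0, 0, 0, 0,
-0.0025, -0.0097, 0, 0, 0, 0, -0.0038, -0.0196, 0, 0, 0, 0, -0.0039, -0.0296, 0, 0, 0, 0, -0.0028, -0.0396, 0, 0, 0, 0, -0.0004, -0.0493, 0, 0, 0, 0, 0.0031, -0.0587, 0, 0, 0, 0, 0.0077, -0.0676, 0, 0, 0, 0, 0.0134, -0.0758, 0, 0, 0, 0, 0.0200, -0.0833, 0, 0, 0, 0, 0.0275, -0.0900, 0, 0, 0, 0, 0.0358, -0.0956, 0, 0, 0, 0, 0.0446, -0.1003, 0, 0, 0, 0, 0.0540, -0.1038, 0, 0, 0, 0, 0.0637, -0.1061, 0, 0, 0, 0, 0.0737, -0.1072, 0, 0, 0, 0, 0.0837, -0.1071, 0, 0, 0, 0, 0.0936, -0.1058, 0, 0, 0, 0, 0.1033, -0.1033, 0, 0, 0, 0, 0.1126, -0.0997, 0, 0, 0, 0,
```

Request:
jog_arm(
  plan=[-0.0073,0.0072,0,0,0,0,-0.0161,0.0121,0,0,0,0,-0.0253,0.0159,0,0,0,0,-0.0349,0.0186,0,0,0,0,-0.0449,0.02,0,0,0,0,-0.0549,0.0203,0,0,0,0,-0.0648,0.0194,0,0,0,0,-0.0746,0.0172,0,0,0,0,-0.084,0.0139,0,0,0,0,-0.093,0.0094,0,0,0,0,-0.1013,0.0039,0,0,0,0,-0.109,-0.0026,0,0,0,0,-0.1157,-0.01,0,0,0,0,-0.1215,-0.0182,0,0,0,0,-0.1263,-0.027,0,0,0,0,-0.13,-0.0363,0,0,0,0],
)

```text
clock: 9.45
eef_pos: [502.1, -127.3, 188.1]
eef_rot: [-3.141, 0.007, 2.967]
wrist_force: [20.1, -3.1, -3.1]
finger_gap: 23.6
finger_force: 20.0
```

```bash
python3 - <<'E'
from h import *
p,d,c=grab('wrist'); save('w3',p); s=manip.read_state(); print(s['clock'],s['eef_pos'],s['wrist_force'],s['finger_gap'],s['finger_force'])
p2,_,_=grab('side'); save('s2',p2)
cv2.imwrite('pics/c3.png',np.hstack([cv2.resize(p,(400,300)),cv2.resize(p2[100:280,250:490],(400,300))])[...,::-1])
E
```

```text
9.5 [ 501.71624284 -128.55133201  188.08476086] [17.12833434 -7.96751442 -2.74522711] 23.455442065760923 19.996755137108266
```

View pics/c3.png

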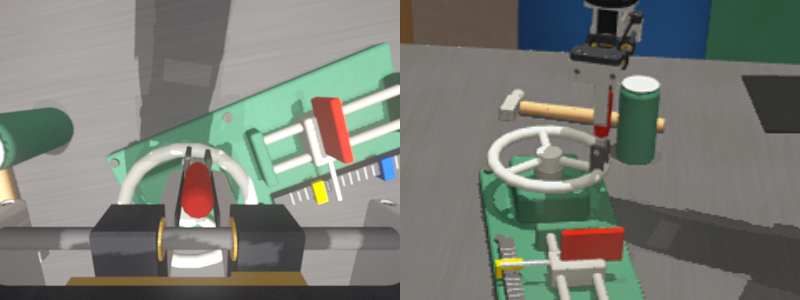

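The wheel has turned about 173°, with the handle upright and the pointer at (336,183) still beyond the yellow clip at (320,192). I'm continuing with a refined centre of (579,-151).

```bash
python3 - <<'E'
from h import *
s=np.array((500.0,-126.4))
for a,b,n in((162,300,19),):
    q=circ(a,b,n,start=s,r=80.8,hub=(579,-151.2)); print(*[f"{x:.4f}, {y:.4f}, 0, 0, 0, 0," for x,y in q]); print(q[-1]*1000+s)
E
```

```text
-0.0004, -0.0097, 0, 0, 0, 0, -0.0017, -0.0199, 0, 0, 0, 0, -0.0016, -0.0301, 0, 0, 0, 0, -0.0003, -0.0403, 0, 0, 0, 0, 0.0023, -0.0502, 0, 0, 0, 0, 0.0061, -0.0597, 0, 0, 0, 0, 0.0111, -0.0686, 0, 0, 0, 0, 0.0172, -0.0769, 0, 0, 0, 0, 0.0243, -0.0842, 0, 0, 0, 0, 0.0322, -0.0907, 0, 0, 0, 0, 0.0409, -0.0961, 0, 0, 0, 0, 0.0503, -0.1003, 0, 0, 0, 0, 0.0600, -0.1033, 0, 0, 0, 0, 0.0701, -0.1051, 0, 0, 0, 0, 0.0803, -0.1056, 0, 0, 0, 0, 0.0905, -0.1048, 0, 0, 0, 0, 0.1006, -0.1027, 0, 0, 0, 0, 0.1102, -0.0993, 0, 0, 0, 0, 0.1194, -0.0948, 0, 0, 0, 0,
[ 619.4        -221.17485263]
```

Request:
jog_arm(
  plan=[-0.0004,-0.0097,0,0,0,0,-0.0017,-0.0199,0,0,0,0,-0.0016,-0.0301,0,0,0,0,-0.0003,-0.0403,0,0,0,0,0.0023,-0.0502,0,0,0,0,0.0061,-0.0597,0,0,0,0,0.0111,-0.0686,0,0,0,0,0.0172,-0.0769,0,0,0,0,0.0243,-0.0842,0,0,0,0,0.0322,-0.0907,0,0,0,0,0.0409,-0.0961,0,0,0,0,0.0503,-0.1003,0,0,0,0,0.06,-0.1033,0,0,0,0,0.0701,-0.1051,0,0,0,0,0.0803,-0.1056,0,0,0,0,0.0905,-0.1048,0,0,0,0,0.1006,-0.1027,0,0,0,0,0.1102,-0.0993,0,0,0,0,0.1194,-0.0948,0,0,0,0,0.1194,-0.0948,0,0,0,0],
)

```text
clock: 11.55
eef_pos: [620.7, -221.3, 188.0]
eef_rot: [-3.14, 0.002, 2.968]
wrist_force: [4.6, -2.4, 5.7]
finger_gap: 23.8
finger_force: 20.0
```

```bash
python3 - <<'E'
from h import *
p,d,c=grab('wrist'); save('w4',p); np.savez('pics/w4.npz',p=p,d=d,**{k:np.array(v) for k,v in c.items()}); s=manip.read_state(); print(s['clock'],s['eef_pos'],s['wrist_force'],s['finger_gap'],s['finger_force'])
p2,_,c2=grab('top'); save('t4',p2); np.savez('pics/t4.npz',p=p2)
cv2.imwrite('pics/c4.png',np.hstack([cv2.resize(p,(400,300)),cv2.resize(p2[170:320,210:410],(400,300))])[...,::-1])
E
```

```text
11.6 [ 620.45357035 -221.36393304  187.94437779] [ 4.19523154 -2.22393026  4.71546875] 23.63668284104603 20.003229385474697
```

View pics/c4.png

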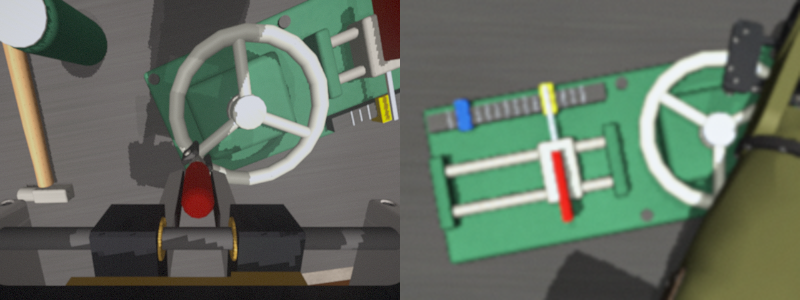

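The wrist view is partly occluded. The top view shows the pointer (552,120) almost over the yellow clip (548,98). I'm measuring the residual offset there.

```bash
cat >> h.py <<'E'
def topoff(p,show=True):
    c=get_calibration('top'); m=masks(p); Y0=np.array([614.99,55.02]); e=np.array([-.2167,.9762]); n=np.array([-e[1],e[0]])
    q=cen(m['red'],(255,240,315,295)); bl=ray(c,q[0],q[1],105)[:2]
    k=m['wht'].copy(); k[:, :250]=0; k[:,305:]=0; k[:212]=0; k[260:]=0
    v,u=np.nonzero(k); Q=np.array([ray(c,a,b,69)[:2] for a,b in zip(u,v)])-Y0
    a,t=Q@e,Q@n; out=[(lo,int(((t>=lo)&(t<lo+6)).sum()),round(float(a[(t>=lo)&(t<lo+6)].mean()),1)) for lo in range(-20,80,6) if ((t>=lo)&(t<lo+6)).sum()]
    return (bl-Y0)@e,out
E
python3 - <<'E'
from h import *
for f in('top0','t4'): print(topoff(np.load('pics/%s.npz'%f)['p']))
z=np.load('pics/w4.npz'); c={k:z[k] for k in('fx','fy','cx','cy','origin','attitude')}; p=z['p']
m=masks(p); Y=cen(m['yel'],(590,140,640,210)); print('wrist yel px',Y,ray(c,*Y[:2],56))
k=m['wht'].copy(); k[:,:595]=0; k[:100]=0;k[200:]=0
for v in range(110,195,8): u=np.nonzero(k[v])[0]; print(v,u.min() if len(u) else 0,u.max() if len(u) else 0)
E
```

```text
(np.float64(44.43557224786903), [(-20, 2, 44.5), (-14, 6, 44.0), (-8, 9, 45.1), (-2, 10, 32.3), (4, 10, 28.2), (10, 8, 44.8), (16, 6, 44.6), (22, 7, 45.0), (28, 7, 44.1), (34, 7, 45.5), (40, 7, 44.3), (46, 7, 44.7), (52, 39, 45.6), (58, 101, 31.6), (64, 120, 27.2), (70, 43, 31.0), (76, 22, 47.0)])
(np.float64(1.2134358081517553), [(-14, 5, 0.6), (-8, 4, 1.4), (-2, 9, -3.0), (4, 6, -13.2), (10, 5, 1.6), (16, 8, 1.1), (22, 6, 1.0), (28, 8, 1.8), (34, 6, 0.9), (40, 7, 1.9), (46, 7, 0.7), (52, 39, 2.6), (58, 103, 26.0), (64, 122, 32.6), (70, 43, 21.1), (76, 28, 2.8)])
wrist yel px (np.float64(615.3810198300283), np.float64(173.39376770538243), 706) [614.4752718   52.12861083  56.        ]
110 596 629
118 598 626
126 620 627
134 622 628
142 623 629
150 624 630
158 626 631
166 627 633
174 628 634
182 629 635
190 631 636
```

Request:
jog_arm(
  plan=[0.003,0.0018,0,0,0,0,0.0059,0.0038,0,0,0,0,0.009,0.006,0,0,0,0,0.0115,0.0081,0,0,0,0,0.0115,0.0081,0,0,0,0,0.0115,0.0081,0,0,0,0,0.0115,0.0081,0,0,0,0,0.0115,0.0081,0,0,0,0,0.0115,0.0081,0,0,0,-5,0.0115,0.0081,0,0,0,-11,0.0115,0.0081,0,0,0,-17,0.0115,0.0081,0,0,0,-23,0.0115,0.0081,0,0,0,-29,0.0115,0.0081,0,0,0,-35,0.0115,0.0081,0,0,0,-40,0.0115,0.0081,0,0,0,-40,0.0115,0.0081,0,0,0,-40],
  force=10,
  claw=0.015,
)

```text
clock: 13.35
eef_pos: [631.1, -213.7, 187.9]
eef_rot: [-3.141, 0.001, 2.269]
wrist_force: [0.6, -5.4, 4.9]
finger_gap: 23.9
finger_force: 10.0
```

```bash
python3 - <<'E'
from h import *
s=manip.read_state(); print(s['clock'],s['eef_pos'],s['eef_rot'],s['wrist_force'],s['finger_gap'],s['finger_force'])
p2,_,c2=grab('top'); save('t5',p2); print(topoff(p2))
p,d,c=grab('wrist'); save('w5',p)
cv2.imwrite('pics/c5.png',np.hstack([cv2.resize(p,(400,300)),cv2.resize(p2[170:320,210:410],(400,300))])[...,::-1])
E
```

```text
13.35 [ 631.08047634 -213.66596605  187.8703213 ] [-3.14122999e+00  1.44610350e-03  2.26862308e+00] [ 0.59228903 -5.41515716  4.89574245] 23.88885090808018 10.001275148824789
(np.float64(-0.22180432526185784), [(-14, 6, 0.3), (-8, 5, -0.3), (-2, 9, -2.1), (4, 7, -12.3), (10, 4, -0.1), (16, 8, 0.2), (22, 5, 0.4), (28, 8, -0.0), (34, 6, -0.1), (40, 7, -0.2), (46, 8, 0.3), (52, 40, 1.4), (58, 103, 26.1), (64, 124, 32.4), (70, 45, 18.4), (76, 26, 2.6)])
```

View pics/c5.png

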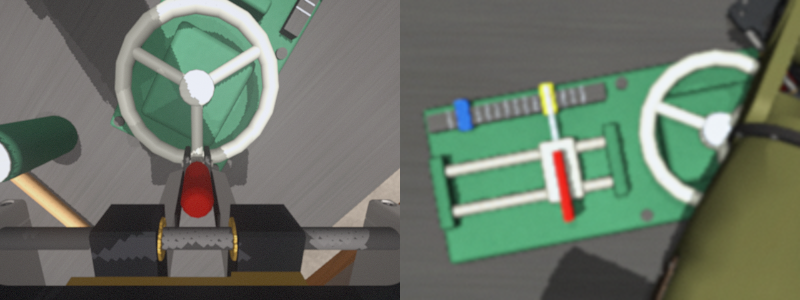

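The pointer is within about 0.3 mm of the clip's middle, and the handle is in line with the hub at u=197 in the wrist view. I'm folding it back now.

Request:
jog_arm(
  plan=[-0.0035,0.0042,-0.0002,0,0,0,-0.007,0.0084,-0.001,0,0,0,-0.0104,0.0125,-0.0021,0,0,0,-0.0138,0.0165,-0.0038,0,0,0,-0.017,0.0204,-0.0059,0,0,0,-0.0202,0.0242,-0.0084,0,0,0,-0.0231,0.0277,-0.0114,0,0,0,-0.0259,0.0311,-0.0147,0,0,0,-0.0285,0.0342,-0.0185,0,0,0,-0.0309,0.0371,-0.0225,0,0,0,-0.033,0.0396,-0.0269,0,0,0,-0.0349,0.0419,-0.0315,0,0,0,-0.0365,0.0439,-0.0364,0,0,0,-0.0379,0.0455,-0.0415,0,0,0,-0.039,0.0468,-0.0467,0,0,0,-0.0397,0.0476,-0.0521,0,0,0,-0.0402,0.0482,-0.0575,0,0,0,-0.0403,0.0484,-0.062,0,0,0,-0.0403,0.0484,-0.062,0,0,0,-0.0403,0.0484,-0.062,0,0,0],
)

```text
clock: 15.45
eef_pos: [589.0, -163.4, 124.0]
eef_rot: [-3.14, -0.005, 2.27]
wrist_force: [-8.1, 0.6, 0.1]
finger_gap: 23.6
finger_force: 10.0
```

Request:
jog_arm(
  plan=[0,0,0,0,0,0,0,0,0,0,0,0,0,0,0,0,0,0,0,0,0,0,0,0,0,0,0,0,0,0,0,0,0,0,0,0,0,0,0,0,0,0,0,0,0],
  claw=0.07,
)

```text
validation failed for argument at $.pl...
```

Request:
jog_arm(
  plan=[0,0,0.01,0,0,0,0,0,0.03,0,0,0,0,0,0.06,0,0,0,0,0,0.09,0,0,0,0,0,0.13,0,0,0,0,0,0.17,0,0,0,-0.03,0,0.2,0,0,0,-0.07,0,0.22,0,0,0,-0.11,0,0.22,0,0,0,-0.15,0,0.22,0,0,0,-0.15,0,0.22,0,0,0],
)

```text
clock: 16.55
eef_pos: [437.6, -163.8, 346.3]
eef_rot: [3.14, 0.001, 2.269]
wrist_force: [0.3, -0.3, -0.1]
finger_gap: 15.1
finger_force: 0.0
```

```bash
python3 - <<'E'
from h import *
s=manip.read_state(); print(s['clock'],s['eef_pos'],s['wrist_force'],s['finger_gap'])
p2,_,c2=grab('top'); print(topoff(p2))
p,d,c=grab('side'); ms=masks(p); n,l,st,ce=cv2.connectedComponentsWithStats(ms['red'].astype(np.uint8)); print(st[1:][st[1:,4]>40])
cv2.imwrite('pics/c6.png',np.hstack([cv2.resize(p[130:310,270:510],(400,300)),cv2.resize(p2[170:320,210:410],(400,300))])[...,::-1])
E
```

```text
16.55 [ 437.64948779 -163.83732666  346.28868491] [ 0.26959999 -0.28576153 -0.1460744 ] 15.120056407500073
(np.float64(-0.25442774200820856), [(-14, 6, 0.3), (-8, 5, -0.3), (-2, 8, -4.5), (4, 7, -12.3), (10, 4, -0.1), (16, 8, 0.2), (22, 5, 0.4), (28, 8, -0.0), (34, 7, -0.6), (40, 7, -0.2), (46, 8, 0.3), (52, 40, 1.4), (58, 102, 26.1), (64, 124, 32.4), (70, 45, 18.4), (76, 26, 2.6)])
[[321 147  17  21 191]
 [346 231  37  20 649]]
```

View pics/c6.png

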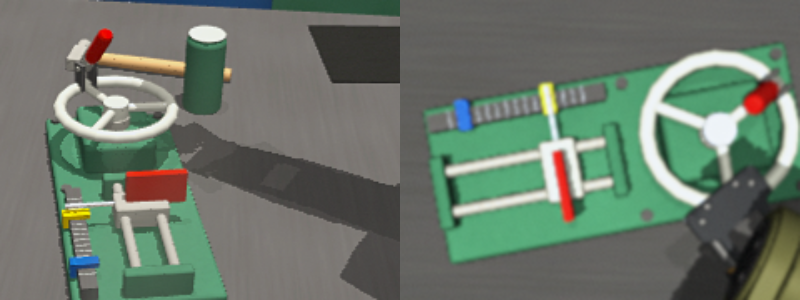

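The side and top views show the handle drawn up to about 60°. The open call was refused because of a malformed list, so the retreat pulled the handle with it. The pointer is unmoved. I'm measuring the handle, then regrasping and refolding it.

```bash
python3 - <<'E'
from h import *
p,d,c=grab('side'); k=masks(p)['red']&(d>0); k[:,:318]=0;k[:,342:]=0;k[:140]=0;k[172:]=0
q=cloud(d,c)[k]; q=q[(q[:,2]>120)&(q[:,2]<260)]; print(len(q),q.mean(0))
hub=np.array([579,-151.2]); u=np.array([.643,-.766]); r=(q[:,:2]-hub)@u; l=(q[:,:2]-hub)@np.array([.766,.643])
w,V=np.linalg.eigh(np.cov(np.c_[r,q[:,2]].T)); print('r,z',r.mean(),q[:,2].mean(),'lat',l.mean(),'dir',V[:,1],'rz range',r.min(),r.max(),q[:,2].min(),q[:,2].max())
p,d,c=grab('top'); k=masks(p)['red']&(d>0); k[:,:360]=0;k[:,420:]=0;k[:190]=0;k[260:]=0
q=cloud(d,c)[k]; q=q[(q[:,2]>120)&(q[:,2]<260)]; r=(q[:,:2]-hub)@u; l=(q[:,:2]-hub)@np.array([.766,.643]); print(len(q),q.mean(0),'lat',l.mean())
w,V=np.linalg.eigh(np.cov(np.c_[r,q[:,2]].T)); print('r,z',r.mean(),q[:,2].mean(),V[:,1],r.min(),r.max(),q[:,2].min(),q[:,2].max())
print(manip.read_state()['eef_pos'],manip.read_state()['eef_rot'])
E
```

```text
191 [ 609.97680925 -178.69728091  198.85246359]
r,z 40.98100552161611 198.85246359325166 lat 6.04748426062915 dir [-0.53077602  0.84751213] rz range 18.984150301240767 71.11129120579064 160.90675281187657 227.867995720742
173 [ 606.34694302 -183.0759991   210.64051515] lat 0.45149093041325367
r,z 42.00109967614818 210.64051515439743 [-0.68678993  0.72685596] 21.118394485806242 69.3369047810526 177.97871021009018 228.0773735928634
[ 441.25880528 -164.37701028  345.24514182] [ 3.14132133e+00 -5.02700920e-04  2.26974199e+00]
```

Request:
jog_arm(
  plan=[0,0,0,0,0,0,0,0,0,0,0,0,0,0,0,0,0,0,0.04,-0.005,0,0,0,0,0.08,-0.011,0,0,0,0,0.12,-0.016,0,0,0,0,0.15,-0.02,-0.02,0,0,0,0.1686,-0.0225,-0.05,0,0,0,0.1686,-0.0225,-0.055,0,0,0,0.1686,-0.0225,-0.055,0,0,0],
  claw=0.094,
)

```text
clock: 17.75
eef_pos: [608.8, -187.0, 289.5]
eef_rot: [-3.14, -0.002, 2.269]
wrist_force: [0.5, 0.1, 1.6]
finger_gap: 91.4
finger_force: 0.0
```

```bash
python3 - <<'E'
from h import *
s=manip.read_state(); print(s['clock'],s['eef_pos'],s['finger_gap'])
p,d,c=grab('wrist'); save('w7',p)
cv2.imwrite('pics/c7.png',cv2.resize(p,(480,360))[...,::-1])
E
```

```text
17.75 [ 608.79758762 -187.02008835  289.50365018] 91.36222164612087
```

View pics/c7.png

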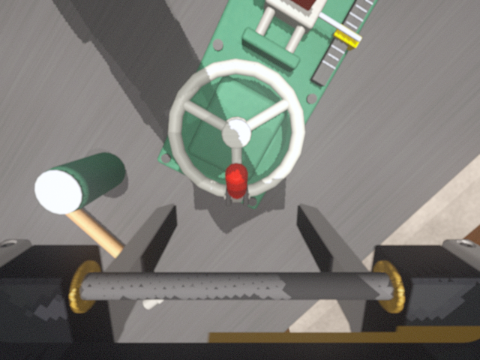

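The wrist view shows the raised handle at (236,180), centred between the open fingers. I'm descending to regrasp.

Request:
jog_arm(
  plan=[0,0,-0.02,0,0,0,0,0,-0.04,0,0,0,0,0,-0.06,0,0,0,0,0,-0.08,0,0,0,0,0,-0.1,0,0,0,0,0,-0.11,0,0,0,0,0,-0.1145,0,0,0,0,0,-0.1145,0,0,0],
)

```text
clock: 18.6
eef_pos: [609.3, -187.3, 177.0]
eef_rot: [3.141, 0.001, 2.269]
wrist_force: [0.3, -0.5, 0.6]
finger_gap: 94.1
finger_force: 0.0
```

Request:
jog_arm(
  plan=[0,0,0,0,0,0,0,0,0,0,0,0,0,0,0,0,0,0,0,0,0,0,0,0,0,0,0,0,0,0,0,0,0,0,0,0,0,0,0,0,0,0,0,0,0,0,0,0,0,0,0,0,0,0,0,0,0,0,0,0,0,0,0,0,0,0,0,0,0,0,0,0,0,0,0,0,0,0],
  claw=0.015,
  force=10,
)

```text
clock: 19.9
eef_pos: [609.1, -187.2, 176.0]
eef_rot: [-3.141, -0.0, 2.269]
wrist_force: [-2.6, -0.2, 1.0]
finger_gap: 23.7
finger_force: 10.0
```

Request:
jog_arm(
  plan=[-0.0028,0.0033,-0.0031,0,0,0,-0.0054,0.0064,-0.0066,0,0,0,-0.0078,0.0093,-0.0104,0,0,0,-0.01,0.0119,-0.0145,0,0,0,-0.0119,0.0142,-0.0189,0,0,0,-0.0136,0.0162,-0.0235,0,0,0,-0.015,0.0178,-0.0283,0,0,0,-0.0161,0.0192,-0.0333,0,0,0,-0.017,0.0202,-0.0385,0,0,0,-0.0176,0.0209,-0.0437,0,0,0,-0.0178,0.0212,-0.049,0,0,0,-0.0179,0.0213,-0.0512,0,0,0,-0.0179,0.0213,-0.0512,0,0,0,-0.0179,0.0213,-0.0512,0,0,0,-0.0179,0.0213,-0.0512,0,0,0],
)

```text
clock: 21.4
eef_pos: [590.8, -165.6, 124.1]
eef_rot: [-3.141, -0.002, 2.269]
wrist_force: [-5.7, -1.4, -2.5]
finger_gap: 23.6
finger_force: 10.0
```

Request:
jog_arm(
  plan=[0,0,0,0,0,0,0,0,0,0,0,0,0,0,0,0,0,0,0,0,0,0,0,0,0,0,0,0,0,0,0,0,0,0,0,0,0,0,0,0,0,0],
  claw=0.08,
)

```text
clock: 22.1
eef_pos: [591.3, -165.9, 124.8]
eef_rot: [3.142, 0.0, 2.269]
wrist_force: [-0.0, 0.1, 0.5]
finger_gap: 76.0
finger_force: 0.0
```

Released. I'm retreating straight up, then back.

Request:
jog_arm(
  plan=[0,0,0.01,0,0,0,0,0,0.03,0,0,0,0,0,0.06,0,0,0,0,0,0.09,0,0,0,0,0,0.13,0,0,0,0,0,0.17,0,0,0,-0.03,0,0.2,0,0,0,-0.07,0,0.22,0,0,0,-0.11,0,0.22,0,0,0,-0.15,0,0.22,0,0,0,-0.2,0,0.22,0,0,0,-0.2,0,0.22,0,0,0],
)

```text
clock: 23.3
eef_pos: [387.6, -165.5, 346.5]
eef_rot: [3.141, 0.003, 2.268]
wrist_force: [0.6, -0.2, 1.1]
finger_gap: 80.0
finger_force: 0.0
```

```bash
python3 - <<'E'
from h import *
p,d,c=grab('top'); print(topoff(p))
hub=np.array([579,-151.2]); u=np.array([.643,-.766])
for n,b in(('top',(350,190,420,260)),('side',(305,140,370,200))):
    p,d,c=grab(n); k=masks(p)['red']&(d>0); o=np.zeros_like(k); o[b[1]:b[3],b[0]:b[2]]=1; k&=o
    q=cloud(d,c)[k]; q=q[(q[:,2]>120)&(q[:,2]<260)]; r=(q[:,:2]-hub)@u; l=(q[:,:2]-hub)@np.array([.766,.643])
    w,V=np.linalg.eigh(np.cov(np.c_[r,q[:,2]].T)); print(n,len(q),'r',r.min(),r.max(),'z',q[:,2].min(),np.median(q[:,2]),q[:,2].max(),'lat',l.mean(),V[:,1])
s=manip.read_state(); print(s['clock'],s['eef_pos'],s['finger_gap'],s['wrist_force'])
E
```

```text
(np.float64(-0.1893605881240446), [(-14, 6, 0.3), (-8, 5, -0.3), (-2, 8, -4.5), (4, 7, -12.3), (10, 4, -0.1), (16, 8, 0.2), (22, 5, 0.4), (28, 8, -0.0), (34, 6, -0.1), (40, 7, -0.2), (46, 8, 0.3), (52, 40, 1.4), (58, 100, 26.2), (64, 124, 32.4), (70, 44, 19.3), (76, 26, 2.6)])
top 276 r -13.771970484868266 56.719811433625736 z 145.11560665256684 156.92914203646285 164.4643373054571 lat 0.055126714402748564 [-0.99674739  0.08058936]
side 189 r -15.205461703291826 62.1062554905204 z 141.8196194560295 154.78867263101688 163.27150379560874 lat 5.392296164452708 [-0.99994078 -0.01088268]
23.45 [ 391.61830006 -165.95727852  345.59348346] 79.74242005277306 [ 0.83090264  0.72124689 -0.23973329]
```

The handle is flat, with a slope under 0.1 rad, and the pointer is centred on the yellow clip. I'm handing in.

```bash
python3 -c "
from h import *
print(manip.sign_off())"
```

```text
the job is handed in; nothing more can be done
None
```

I handed the job in at about 23.5 s with the pointer measured within 0.5 mm of the yellow clip's middle, the handle folded flat and the gripper clear; the handle took two folds, because a refused gripper-open call (my malformed list) made my first retreat pull it back up to about 60°, and no verdict was returned.

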